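Draw the plug of a pressure extraction cell with its screw-in puller

ROBOT

A 6-joint arm with a two-finger parallel gripper is mounted at the origin on the work surface. World frame = base frame: x ahead of the robot, y to its left, z up, the work surface at z = 0. Lengths are in m, angles in rad, forces in N, time in s.
With the tool pointing down it reaches from about 0.325 to 0.775 m from the base axis. Payload 5.5 kg.
Tool frame: the origin (TCP) lies between the finger pads; the fingertips stand 8 mm ahead of it and the grasp point (between the pads) lies 11 mm behind it (tcp_to_tips is the distance from the TCP to the fingertips, in m); z points along the fingers, y is the direction in which the jaws open and shut (so a half turn about z gives the same grasp; the last joint's range is limited). The gripper opens to 88 mm and grips with 3 to 60 N. Pads are 20 mm wide; open, the fingers measure 115 mm over their backs; the gripper's body (75 mm by 178 mm) begins 61 mm behind the grasp point.
Start: joints at [-1.203, 0.091, 1.231, -0, 1.82, -0.057], TCP at [0.247, -0.547, 0.231] pointing down, gripper open.
Joint ranges: [-2.87, 2.87], [-0.86, 2.18], [0.17, 2.46], [-1.51, 4.65], [0.06, 2.69], [-2.65, 2.65]. Speed limits (rad/s): [2.57, 2.57, 3.01, 3.14, 3.14, 3.14].

INTERFACE

Orientations are given as a unit quaternion [w, x, y, z].
In Python, from bench import * gives the robot as it stands. Calls block until the motion is done:
- move_to(position, orientation): joint-space move of the TCP to a pose.
- move_l(position, speed=0.15, orientation=None): straight line of the TCP; orientation=None keeps the orientation; speed is the mean speed in m/s.
- movej(angles): joint-space move.
- gripper_open() and close(): open the fingers fully, or close them until they stop; the grip force is fixed at half the most.
- hold(seconds).
- inverse_kinematics(position, orientation): joint angles nearest the present ones, or None.
- state(): the state.
- get_image(name): name is "scene" or "top" or "wrist"; returns a dict with "frame" (384x512x3 uint8, blue, green, red), "depth" (384x512 float32, m along the optical axis (not along the pixel's ray), 0 where there is no reading), "camera_matrix" (3x3 intrinsics, pixels), "k1" (the pictures are not rectified: a ray, as slopes to the right and down, at radius r is drawn at 1 + k1 r^2 times it, then the intrinsics apply), "view" (4x4, takes a point from world to camera coordinates). Camera axes: x right, y up, looking along -z (the intrinsics and any distortion apply to the point x, -y, -z); pixel columns grow to the right and rows downward; lengths in m; the calibration is good to about 2 mm. A picture is of the moment at which its call begins.
A pose or a line that the arm cannot do raises IKError and nothing moves.
- job_done(): hands the job in, once; it reports no verdict.
The state is a dict: "time": time; "joint_pos": joint angles; "dq": joint speeds; "joint_torque": joint torques, N m; "ee_pos": TCP position; "ee_rot": TCP orientation; "ft_force": force on the tool from outside, world axes, zero at the start; "moment": the same for the moment, N m; "finger_gap": finger opening in m.
Only numpy, scipy, OpenCV 4.12 (cv2) and the standard library are available. Lean on these libraries where they do the work, as an engineer would, in place of code of your own. Each camera call takes 0.05 s, during which the arm holds its last target. There are 200 camera calls.

TASK

The retaining nut is already off the steel pressure cell: take the knurled puller out of its white stand, feel for the start of the thread in the tapped hole of the cell's plug and screw it in clockwise, only just snug, until its collar sits down on the plug; the plug rests on a brittle glass frit, so never press down on it with more than about 15 N, nor lift it by a half-screwed thread. Then draw the plug straight up out of the bore against the drag of its seal. Set it down gently, upright in the steel tray with the puller still screwed in, and let go, leaving everything else where it stands.

Things in the scene. Friction and masses are not known exactly. Their poses are not given: they have to be found in the camera images.
- puller_grip (a point): centre of the puller's round dark knurled grip, 28 mm across, 44 mm tall (this point half-way up), red disc on top; z up along the puller. The steel puller is 88 mm tall, 0.2 kg; below the grip a shank 17 mm across, 14 mm long, then the collar. It starts upright in the stand, its stub in a hole 26 mm wide, collar on the stand's top: lift 24 mm to come free
- puller_collar (a point): centre of the underside of the puller's collar (34 mm across, 6 mm thick), 41.5 mm below the grip's centre, z up; it sits on the plug's top when fully screwed in; turning then stiffens sharply, and 20 degrees more overloads it. Under it the stub, 24 mm long: coarse right-hand two-start thread 23 mm across, lead 21 mm a turn, its lower end 8 mm above the tip, then a tapered nose 13 mm across
- plug_top (a point): centre of the plug's top, at the mouth of its tapped hole, z up. Plug: metal cylinder 50 mm across, 48 mm tall, its top flush with the cell's rim, so it cannot itself be gripped. Hole 26 mm deep, 17 mm across the thread's crests, about 1.5 mm play. The threads meet with the collar 3 to 15 mm above the plug, depending on their unmarked starts, and then go down 21 mm a turn clockwise to home
- plug_base (a point): centre of the plug's flat underside, 48 mm below the plug's top, z up. The plug weighs 0.3 to 0.5 kg and rests on the frit in the bore; its seal and weight together take about 9 to 17 N to draw up, the drag ending after some 20 mm. A brass key in the plug's side, sliding in a slot of the bore, keeps it from turning
- cell_mouth (a point): centre of the cell's open rim, 122 mm above the table, z up along the bore. The cell is a fixed steel cylinder 96 mm across on a 150 by 130 mm base plate, its bore 51.4 mm wide and 48 mm deep to the frit on which the plug sits
- stand: fixed white plastic block 85 (its x) by 150 (its y) by 45 mm tall, origin at the centre of its underside; the puller stands in the hole 42 mm towards -y of its centre, the tamper in the hole 45 mm towards +y
- tray: fixed open steel tray 150 (its x) by 200 (its y) mm, walls 3 mm thick and 18 mm high, origin at the centre of its underside, floor 3 mm above that; a spare seal ring lies 66 mm towards +y of its centre, the rest is free
- tamper: bystander: brass pin with an 18 mm head, standing in the stand's other hole, its head about 88 mm above the table; origin at its foot
- spare_seal: bystander: black rubber ring 53 mm across, 5 mm thick, lying in the tray; origin at its underside
- retaining_nut: bystander: dark steel ring nut about 120 mm across and 34 mm tall behind the cell; origin at its underside
- spanner: bystander: steel wrench 200 mm long lying behind the cell
- wash_bottle: bystander: white bottle with a red cap, 64 mm across, 170 mm tall; origin at its foot
- amber_jar: bystander: amber glass jar, 68 mm across, 100 mm tall; origin at its foot
- beaker: bystander: glass beaker, 72 mm across, 95 mm tall; origin at its foot
- frit: fixed white sintered-glass filter disc 51 mm across, 10 mm thick, at the bottom of the cell's bore, hidden under the plug that rests on it; origin at the centre of its underside, 58 mm below the rim; brittle
There are look-alikes about, which are no part of the job. There is more than one size of the part that bears plug_top; the job needs the largest.

How it is judged:
By the outcome, as a careful person would: the job done as asked, in the order asked, and still so for the second after the job is handed in, with the robot touching nothing.
It also fails if it takes over 72 s, if anything falls off the work surface, if the arm or the gripper's body presses on something with over 40 N, if the wrist force passes 120 N, or if a joint passes its speed limit or range.

## Working session

There is one attempt and no reset: what is moved stays moved. The work goes in short steps, each a Python script; the robot and the scene stay as the last script left them, time stands still between calls to the robot, and variables do not carry over. Pictures are saved under pics/ and viewed, about 8 in all and at most 12, crops included, and the job is handed in when it is done.

```bash
ls; mkdir -p pics; cat > h.py <<'E'
from bench import *
import numpy as np, cv2
from scipy.spatial.transform import Rotation as R
def pt(im,u,v,z=None):
    """world points from pixels (depth, or plane z)"""
    K=im["camera_matrix"]; V=np.array(im["view"])
    u=np.atleast_1d(u).astype(float); v=np.atleast_1d(v).astype(float)
    p=cv2.undistortPoints(np.stack([u,v],1)[:,None],np.array(K),np.array([im["k1"],0,0,0.]))[:,0]
    d=np.stack([p[:,0],-p[:,1],-np.ones(len(p))],1)
    Ri=V[:3,:3].T; c=-Ri@V[:3,3]; w=d@Ri.T
    s=im["depth"][v.astype(int),u.astype(int)] if z is None else (z-c[2])/w[:,2]
    return c+w*np.reshape(s,(-1,1))
def cloud(im):
    v,u=np.mgrid[0:384,0:512]; P=pt(im,u.ravel(),v.ravel()); P[im["depth"].ravel()==0]=np.nan
    return P.reshape(384,512,3)
def Q(yaw):  # tool down
    q=(R.from_euler('z',yaw)*R.from_euler('x',np.pi)).as_quat(); return [q[3],q[0],q[1],q[2]]
E
python3 - <<'E'
from h import *
import pickle
s=state(); print(s)
a=get_image("scene");b=get_image("top");pickle.dump((a,b),open("im.pkl","wb"))
for n,i in(("scene",a),("top",b)): cv2.imwrite(f"pics/{n}.png",cv2.resize(i["frame"],(800,600)))
E
```

```text
pics
{'time': 0.0, 'joint_pos': array([-1.20269214e+00,  9.17923125e-02,  1.23188269e+00, -1.04909586e-05,
        1.81981618e+00, -5.66833620e-02]), 'dq': array([ 1.71578432e-03,  9.64306279e-04, -2.09949659e-05,  3.79524605e-04,
       -1.83740290e-03, -7.18759736e-04]), 'joint_torque': array([-6.66548585e-04, -4.46464491e+01, -4.06443429e+01,  6.98187738e-02,
        2.95448676e-02, -1.92350626e-04]), 'ee_pos': array([ 0.24717479, -0.54639939,  0.22954853]), 'ee_rot': array([-9.36990804e-04,  9.77528938e-01,  2.10799134e-01, -1.52237097e-04]), 'ft_force': array([ 0.64748304, -0.03994845,  0.47879802]), 'moment': array([-0.01505551,  0.01473945,  0.01145998]), 'finger_gap': 0.0875644449842391}
```

View pics/top.png

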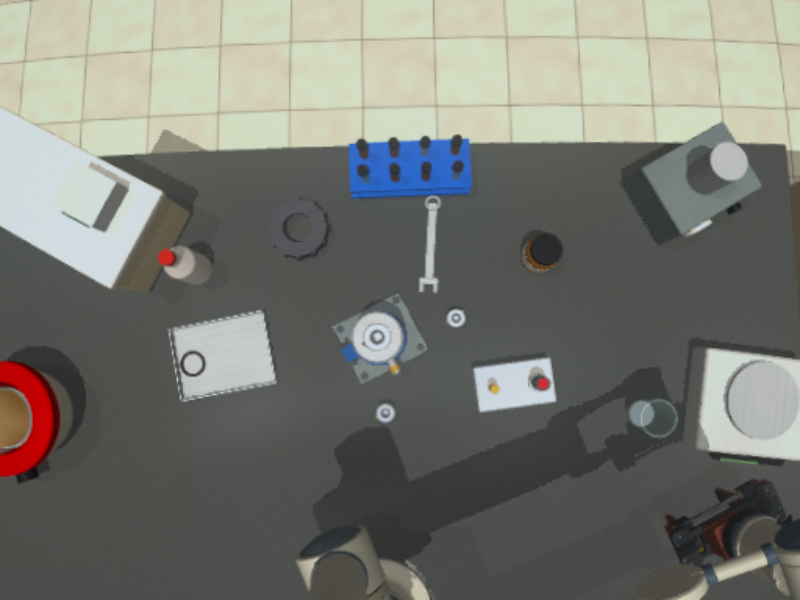

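View pics/scene.png

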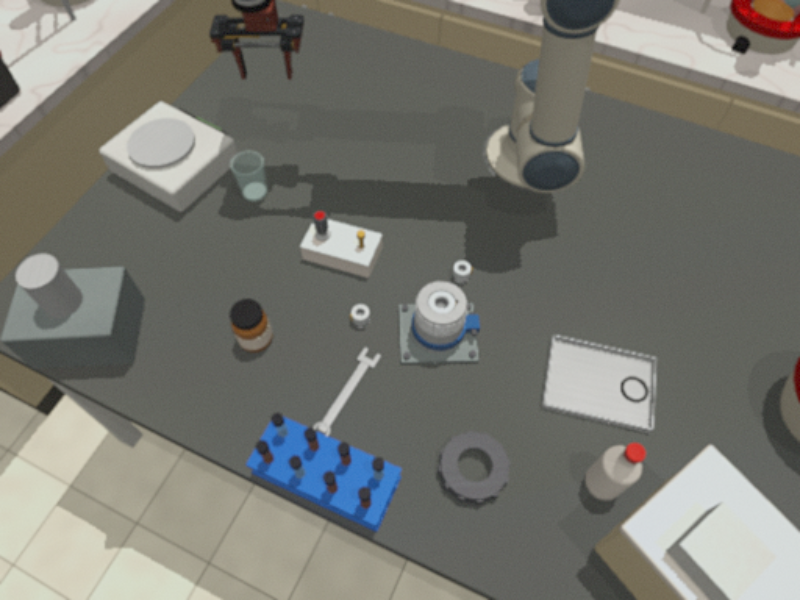

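The top view shows, in 800x600 pixels: puller (red disc) at (542,383), tamper (494,387), cell with plug (377,337), tray about (222,355) with its ring at (193,363), and the wash bottle (190,262). Two small look-alike plugs are at (456,317) and (386,411). The scene view agrees.

```bash
python3 - <<'E'
from h import *
import pickle
a,b=pickle.load(open("im.pkl","rb"))
for n,i in(("scene",a),("top",b)):
    P=cloud(i); hsv=cv2.cvtColor(i["frame"],cv2.COLOR_BGR2HSV)
    Z=P[...,2]; x=P[...,0];y=P[...,1]
    red=((hsv[...,0]<8)|(hsv[...,0]>172))&(hsv[...,1]>120)&(hsv[...,2]>80)&(Z<.2)&(Z>.05)
    c,l,st,ce=cv2.connectedComponentsWithStats(red.astype(np.uint8))
    for k in range(1,c):
        if st[k,4]>8: print(n,"red",ce[k],st[k,4],np.nanmedian(P[l==k],0), pt(i,*ce[k],z=.109))
    # cell top: points near z=.122
    u0,v0=(377*.64,337*.64) if n=="top" else (442*.64,302*.64)
    c0=pt(i,u0,v0)[0]; print("cell px",c0)
    m=(np.hypot(x-c0[0],y-c0[1])<.07)&(abs(Z-.122)<.006); e=cv2.minEnclosingCircle(P[m][:,:2].astype(np.float32)); print("cell top",m.sum(),np.median(P[m],0),e)
    # stand
    r=pt(i,*( (515*.64,385*.64) if n=="top" else (342*.64,245*.64)))[0]
    m=(np.hypot(x-r[0],y-r[1])<.1)&(abs(Z-.045)<.006)&(hsv[...,1]<60)&(hsv[...,2]>140)
    print("stand",cv2.minAreaRect(P[m][:,:2].astype(np.float32)),np.median(P[m],0))
    t=pt(i,*( (222*.64,355*.64) if n=="top" else (600*.64,383*.64)),z=.003)[0]
    m=(np.hypot(x-t[0],y-t[1])<.14)&(abs(Z-.01)<.02)&(hsv[...,2]>110)
    print("tray",t,cv2.minAreaRect(P[m][:,:2].astype(np.float32)))
    print("seal",pt(i,*( (193*.64,363*.64) if n=="top" else (634*.64,390*.64)),z=.008))
    # top center of corner pixel tray
b_=b
T=[(169,328),(263,311),(276,383),(182,400)]
print("traycorners",pt(b,[p[0]*.64 for p in T],[p[1]*.64 for p in T],z=.018))
print("bottle cap",pt(b,167*.64,258*.64,z=.17))
g=[(x,y) for x,y in [(475,365),(548,357),(556,403),(481,411)]]
print("standcorn",pt(b,[p[0]*.64 for p in g],[p[1]*.64 for p in g],z=.045))
im=b["frame"][190:245,205:275]; cv2.imwrite("pics/crop.png",np.hstack([cv2.resize(im,None,fx=6,fy=6,interpolation=2), cv2.resize(b["frame"][215:270,295:365],None,fx=6,fy=6,interpolation=2)])[:, :840][:, 0:800])
E
```

```text
scene red [488.9773913   13.57913043] 575 [-0.63301311  0.43111676  0.11864863] [[-0.65153546  0.43652504  0.109     ]]
scene red [204.15625 137.375  ] 32 [ 0.45444455 -0.31553666  0.10984978] [[ 0.45451457 -0.3155977   0.109     ]]
scene red [509.96       242.09333333] 75 [0.41562326 0.61129062 0.10379159] [[0.41944712 0.61055697 0.109     ]]
scene red [405.85483871 289.62096774] 124 [0.69734342 0.36224591 0.1694054 ] [[0.66965777 0.3771333  0.109     ]]
cell px [ 0.53331104 -0.01426839  0.09876469]
cell top 682 [ 0.5500011  -0.01136385  0.12146205] ((0.5480487942695618, -0.01191240455955267), 0.04692123830318451)
stand ((0.45120713114738464, -0.27354273200035095), (0.09011483937501907, 0.1519125998020172), 6.080206394195557) [ 0.45917966 -0.26611065  0.04482739]
tray [0.51508517 0.3107601  0.003     ] ((0.533848226070404, 0.31693798303604126), (0.22231130301952362, 0.21059271693229675), 10.390902519226074)
seal [[0.50471004 0.37264392 0.008     ]]
top red [106.38043478 164.42391304] 92 [0.69737916 0.36056488 0.16996861] [[0.70638866 0.38521094 0.109     ]]
top red [ 17.38925681 267
[... 369 characters left out ...]
5243918895721436, -0.2750305235385895), (0.08307582885026932, 0.15164323151111603), 6.122286319732666) [ 0.45196944 -0.27023658  0.04548563]
tray [0.51884086 0.30879571 0.003     ] ((0.5187199115753174, 0.31159234046936035), (0.15533223748207092, 0.2093943953514099), 9.975762367248535)
seal [[0.50338594 0.36793195 0.008     ]]
traycorners [[0.57509517 0.41486161 0.018     ]
 [0.60593819 0.21974766 0.018     ]
 [0.46151737 0.19437652 0.018     ]
 [0.42922898 0.38766995 0.018     ]]
bottle cap [[0.69446082 0.35883061 0.17      ]]
standcorn [[ 0.49100229 -0.19946969  0.045     ]
 [ 0.50329328 -0.3422891   0.045     ]
 [ 0.41379046 -0.3553816   0.045     ]
 [ 0.40200454 -0.2089756   0.045     ]]
```

```bash
cat >> h.py <<'E'
def pose6(p,q6):
    """joint target at position p, tool down, with joint 6 ~ q6"""
    best=None
    j1=np.arctan2(p[1],p[0])
    for yaw in np.arange(-np.pi,np.pi,np.pi/36):
        j=inverse_kinematics(p,Q(yaw))
        if j is not None:
            d=abs(j[5]-q6)
            if best is None or d<best[0]: best=(d,yaw,np.array(j))
    return best
E
python3 - <<'E'
from h import *
import pickle
for p in ([.548,-.0135,.25],[.456,-.316,.2],[.456,-.316,.076]):
    for q in (-2.5,0,2.5):
        print(p,pose6(p,q))
b=pose6([.548,-.0135,.26],-2.2)
j=b[2]; movej(j); s=state(); print(s["time"],s["ee_pos"])
a=get_image("wrist"); pickle.dump(a,open("wc.pkl","wb"))
b=pose6([.456,-.316,.20],-2.2); movej(b[2]); s=state();print(s["time"],s["ee_pos"],s["joint_pos"],s["ft_force"])
c=get_image("wrist"); pickle.dump(c,open("wp.pkl","wb"))
cv2.imwrite("pics/w.png",np.vstack([np.hstack([a["frame"],c["frame"]])])[:, :][::1] if 0 else cv2.resize(np.hstack([a["frame"],c["frame"]]),(800,300)))
E
```

```text
[0.548, -0.0135, 0.25] (np.float64(0.030155823383472224), np.float64(-2.2689280275926293), array([-0.08669487, -0.04387547,  1.33345754,  0.        ,  1.85201058,
       -2.53015582]))
[0.548, -0.0135, 0.25] (np.float64(0.000571592008310251), np.float64(1.4835298641951749), array([-8.66948706e-02, -4.38754656e-02,  1.33345754e+00, -4.44089210e-16,
        1.85201058e+00,  5.71592008e-04]))
[0.548, -0.0135, 0.25] (np.float64(0.03129900740008473), np.float64(-1.0471975511966), array([-8.66948706e-02, -4.38754656e-02,  1.33345754e+00, -4.44089210e-16,
        1.85201058e+00,  2.53129901e+00]))
[0.456, -0.316, 0.2] (np.float64(8.075424582143498e-05), np.float64(-2.879793265790644), array([-0.66732353, -0.0348281 ,  1.41306861,  0.        ,  1.76335215,
       -2.49991925]))
[0.456, -0.316, 0.2] (np.float64(0.03080816963760391), np.float64(0.8726646259971602), array([-6.67323531e-01, -3.48280996e-02,  1.41306861e+00, -4.44089210e-16,
        1.76335215e+00,  3.08081696e-02]))
[0.456, -0.316, 0.2] (np.float64(0.02573087757033754), np.float64(-1.5707963267948983), array([-6.67323531e-01, -3
[... 218 characters left out ...]
.60362524,  0.        ,  1.54287997,
       -2.49991925]))
[0.456, -0.316, 0.076] (np.float64(0.03080816963760391), np.float64(0.8726646259971602), array([-6.67323531e-01, -4.91255306e-03,  1.60362524e+00, -4.44089210e-16,
        1.54287997e+00,  3.08081696e-02]))
[0.456, -0.316, 0.076] (np.float64(0.02573087757033754), np.float64(-1.5707963267948983), array([-6.67323531e-01, -4.91255306e-03,  1.60362524e+00, -4.44089210e-16,
        1.54287997e+00,  2.47426912e+00]))
2.2917 [ 0.54798663 -0.0141008   0.25989666]
3.5667 [ 0.456572   -0.31534535  0.20042125] [-6.66087565e-01 -3.50937958e-02  1.41258507e+00  5.48395468e-04
  1.76353089e+00 -2.23804268e+00] [ 0.16284611  0.10579852 -0.13695105]
```

View pics/w.png

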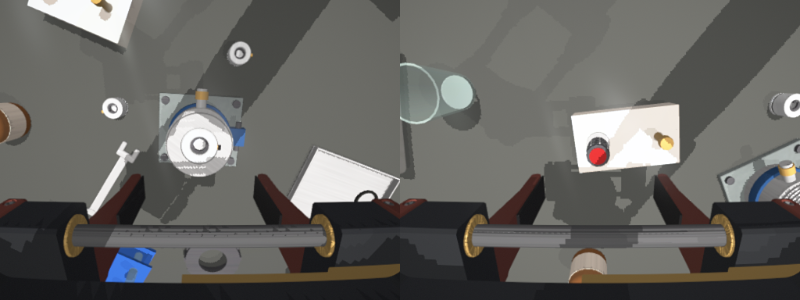

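The left (cell) view has the plug's hole at about (200,145) of its 400x300 half; the right view has the red disc at about (598,154). I'll refine both centres.

```bash
python3 - <<'E'
from h import *
import pickle
a=pickle.load(open("wc.pkl","rb"));c=pickle.load(open("wp.pkl","rb"))
hsv=cv2.cvtColor(c["frame"],cv2.COLOR_BGR2HSV)
red=((hsv[...,0]<8)|(hsv[...,0]>172))&(hsv[...,1]>140)&(hsv[...,2]>90); red[230:]=0
n,l,st,ce=cv2.connectedComponentsWithStats(red.astype(np.uint8)); k=1+st[1:,4].argmax()
P=cloud(c); print("puller",st[k],ce[k],np.nanmedian(P[l==k],0),pt(c,*ce[k],z=.109))
A=cloud(a); cx=np.array([.548,-.0135])
d=np.hypot(*(A[...,:2]-cx).transpose(2,0,1)); Z=A[...,2]
m=(d<.06)&(abs(Z-.122)<.004)
e=cv2.minEnclosingCircle(A[m][:,:2].astype(np.float32)); print("rim",e,np.median(Z[m]))
# rectified ortho view of plane z=.122, 0.2 mm/px
g=np.arange(-.055,.055,.0002); X,Y=np.meshgrid(cx[0]-g,cx[1]-g,indexing="ij")
V=np.array(a["view"]); W=np.stack([X,Y,np.full_like(X,.122)],-1)@V[:3,:3].T+V[:3,3]
W=W*[1,-1,-1]; uv,_=cv2.projectPoints(W.reshape(-1,1,3),np.zeros(3),np.zeros(3),np.array(a["camera_matrix"]),np.array([a["k1"],0,0,0.]))
mp=uv.reshape(*X.shape,2).astype(np.float32)
o=cv2.remap(a["frame"],mp[...,0],mp[...,1],cv2.INTER_CUBIC)
oz=cv2.remap(Z.astype(np.float32),mp[...,0],mp[...,1],0); hole=(oz<.117)&(np.hypot(X-cx[0],Y-cx[1])<.018)
cv2.circle(o,(275,275),2,(0,0,255),-1)
print("hole",hole.sum()*.04,X[hole].mean(),Y[hole].mean(),[X[hole].min(),X[hole].max(),Y[hole].min(),Y[hole].max()])
cv2.imwrite("pics/o.png",o)
E
```

```text
puller [242 190  22  21 368] [252.73641304 199.66576087] [ 0.45600197 -0.31573056  0.10928693] [[ 0.45597132 -0.31596712  0.109     ]]
rim ((0.5478212237358093, -0.01292092353105545), 0.045781537890434265) 0.12155474271691846
hole 397.48 0.5471293146825001 -0.01320276743483916 [np.float64(0.5342000000000005), np.float64(0.5598000000000003), np.float64(-0.025299999999999594), np.float64(-0.0006999999999997442)]
```

View pics/o.png

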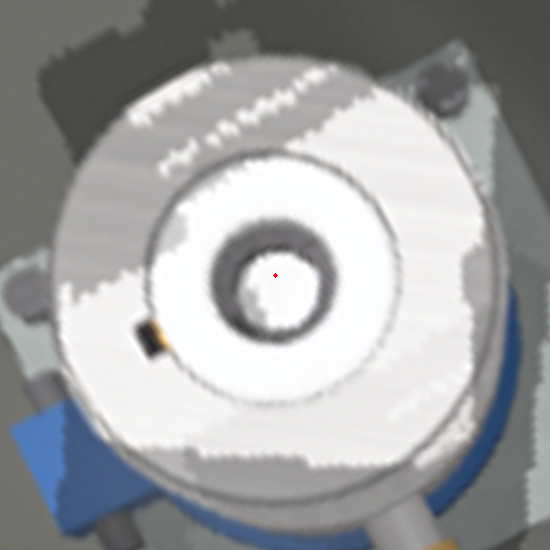

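```bash
python3 - <<'E'
from h import *
b=pose6([.456,-.3158,.20],-2.5); q=Q(b[1])
movej(b[2]); move_l([.456,-.3158,.0755],.12,q); s=state(); print(s["time"],s["ee_pos"])
close(); s=state(); print(s["time"],s["finger_gap"],s["ft_force"],s["ee_pos"])
p=s["ee_pos"]
move_l([p[0],p[1],.13],.08); s=state(); print(s["time"],s["finger_gap"],s["ft_force"],s["moment"])
move_l([p[0],p[1],.21],.2)
b=pose6([.5474,-.0133,.21],-2.5); print(b[1:]); movej(b[2]); hold(.3); s=state(); print(s["time"],s["finger_gap"],s["ft_force"],s["moment"],s["ee_pos"],s["joint_pos"][5])
a=get_image("wrist"); cv2.imwrite("pics/held.png",a["frame"])
E
```

```text
5.1583 [ 0.45650093 -0.31618761  0.07665661]
6.1083 0.02799619917184982 [ 0.12026756 -1.93408228 -0.17460085] [ 0.45607403 -0.31601824  0.0755924 ]
6.9417 0.02733720349223482 [ 0.36494133 -0.06681087 -3.27022216] [ 0.06002317 -0.09775481  0.01050192]
(np.float64(-2.2689280275926293), array([-0.08642534, -0.05345749,  1.41350772,  0.        ,  1.78154242,
       -2.5298863 ]))
8.9917 0.027616093119342582 [-0.28088739  0.19107214 -1.73589145] [ 0.14222062 -0.05032422  0.00158106] [ 0.54740722 -0.01419131  0.21004512] -2.529877832235097
```

View pics/held.png

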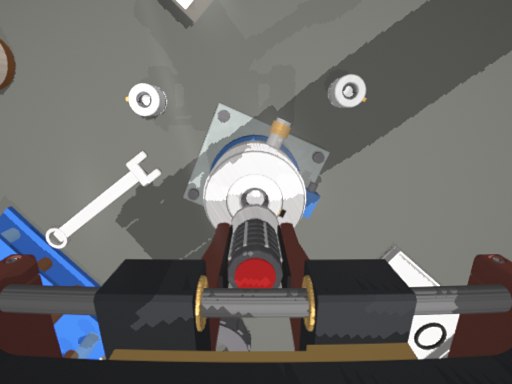

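The puller is held straight, red disc at (256,275), with its nose over the hole at about (255,197). Next: lower slowly and feel for the thread.

```bash
cat >> h.py <<'E'
def ft(n=5,dt=.02):
    F=[];M=[]
    for _ in range(n):
        hold(dt); s=state(); F.append(s["ft_force"]);M.append(s["moment"])
    return np.mean(F,0),np.mean(M,0),s
E
python3 - <<'E'
from h import *
xy=[.5474,-.0133]
move_l([*xy,.179],.08); f0,m0,s=ft(8,.03); print(s["time"],f0,m0,s["ee_pos"])
np.save("f0.npy",[f0,m0])
z=.179
while z>.1535:
    z-=.001; move_l([*xy,z],.02); f,m,s=ft(2,.02); d=f-f0
    print(round(s["time"],2),round(z,4),s["ee_pos"].round(4),d.round(2),(m-m0).round(3))
    if np.linalg.norm(d)>3: break
E
```

```text
9.8417 [ 0.05557185  0.33545985 -2.07840532] [ 0.09893931 -0.09775304 -0.00443369] [ 0.54764097 -0.01330816  0.17961242]
10.12 0.178 [ 0.5474 -0.0133  0.178 ] [ 0.36 -0.22  0.43] [-0.002  0.019 -0.005]
10.41 0.177 [ 0.5474 -0.0133  0.1769] [-0.16 -0.65  0.04] [0.012 0.002 0.005]
10.69 0.176 [ 0.5474 -0.0133  0.1759] [-0.13 -0.61 -0.49] [-0.011  0.013  0.024]
10.97 0.175 [ 0.5474 -0.0133  0.1749] [-0.25 -0.28  0.72] [0.002 0.004 0.013]
11.26 0.174 [ 0.5474 -0.0133  0.1739] [-0.14 -0.59 -0.6 ] [-0.012 -0.022  0.033]
11.54 0.173 [ 0.5474 -0.0133  0.1729] [-0.62 -0.58  0.5 ] [ 0.04  -0.006  0.006]
11.82 0.172 [ 0.5474 -0.0133  0.1719] [-0.03 -0.71  0.56] [0.021 0.01  0.035]
12.11 0.171 [ 0.5474 -0.0133  0.1709] [-0.16  0.07 -0.03] [ 0.02   0.017 -0.005]
12.39 0.17 [ 0.5474 -0.0133  0.1699] [-0.39  0.14  0.55] [0.01  0.05  0.016]
12.68 0.169 [ 0.5474 -0.0133  0.1689] [-0.23 -0.14 -0.24] [ 0.     0.011 -0.016]
12.96 0.168 [ 0.5474 -0.0133  0.1679] [-0.37 -0.76  0.59] [0.021 0.004 0.027]
13.24 0.167 [ 0.5474 -0.0133  0.1669] [-0.3  -0.98  0.11] [ 0.011  0.015 -0.039]
13.53 0.166 [ 0.5474 -0.0133  0.1659] [ 0.5  -0.17  0.29] [-0.003 -0.019 -0.005]
13.81 0.165 [ 0.5471 -0.0133  0.1648] [-0.99 -0.68  0.15] [-0.039  0.226  0.049]
14.09 0.164 [ 0.5472 -0.0134  0.1638] [-1.94 -1.33  0.21] [-0.239  0.427  0.044]
14.38 0.163 [ 0.5473 -0.0134  0.1632] [-3.31 -1.39  3.08] [-0.192  0.717  0.068]
```

```bash
cat > screw.py <<'E'
from h import *
import sys
def screw(xy,z,yaw,maxdeg,step=12,mz=.25,zstop=None):
    f0,m0=np.load("f0.npy"); th=0
    while th<maxdeg:
        th+=step; yaw-=np.radians(step); z-=.021*step/360
        move_l([*xy,z],.0025 if step>8 else .002,Q(yaw)); f,m,s=ft(3,.02); d=f-f0; dm=m-m0
        print(round(s["time"],2),th,round(s["joint_pos"][5],3),round(z,4),(s["ee_pos"]*1e3).round(1),d.round(1),dm.round(2))
        if d[2]>9 or np.linalg.norm(d[:2])>10 or abs(dm[2])>mz: print("stop"); break
        if d[2]>4.5: z+=.0003
        elif d[2]<-3: z-=.0005
        elif d[2]<1: z-=.0002
    np.save("pose.npy",[*xy,z,yaw]); return z,yaw
E
python3 - <<'E'
from screw import *
xy=[.5469,-.0136]; yaw=-2.2689
move_l([*xy,.1634],.005); f,m,s=ft(4); f0,m0=np.load("f0.npy"); print((f-f0).round(1),(m-m0).round(2),s["ee_pos"])
screw(xy,.1634,yaw,60)
E
```

```text
[-2.  -0.4  1.5] [-0.03  0.37  0.07] [ 0.54698887 -0.01345635  0.16331135]
15.17 12 -2.321 0.1627 [545.9 -13.9 163.1] [-7.  -1.6  5.7] [-0.29  1.51 -0.01]
15.57 24 -2.111 0.1623 [545.9 -14.8 163.5] [-7.9 -3.5  8.6] [-0.94  1.65 -0.08]
15.98 36 -1.902 0.1619 [546.3 -14.8 163.7] [-8.  -3.9 10.1] [-0.97  1.53  0.13]
stop
```

```bash
python3 - <<'E'
from screw import *
xy=np.array([.5463,-.0142]); yaw=np.load("pose.npy")[3]; f0,m0=np.load("f0.npy")
move_l([.5465,-.0142,.1655],.02)
f,m,s=ft(3); print((f-f0).round(1),(m-m0).round(2),s["ee_pos"])
for z in (.1648,.1642,.1636,.1632,.1628):
    move_l([*xy,z],.01); f,m,s=ft(3); d=f-f0; print(xy.round(4),round(s["time"],2),z,d.round(1),(m-m0).round(2),s["ee_pos"].round(4))
    if d[2]>4: break
    xy=xy+np.clip(d[:2]*.00015,-.0004,.0004)
np.save("pose.npy",[*xy,z,yaw])
a=get_image("wrist"); cv2.imwrite("pics/h2.png",a["frame"][150:330,150:370].repeat(3,0).repeat(3,1))
E
```

```text
[1.3 0.1 1.7] [ 0.02 -0.25 -0.01] [ 0.5471499  -0.01397916  0.16576801]
[ 0.5463 -0.0142] 16.67 0.1648 [ 2.4 -0.1  4.5] [ 0.16 -0.54  0.  ] [ 0.5469 -0.014   0.1655]
```

View pics/h2.png

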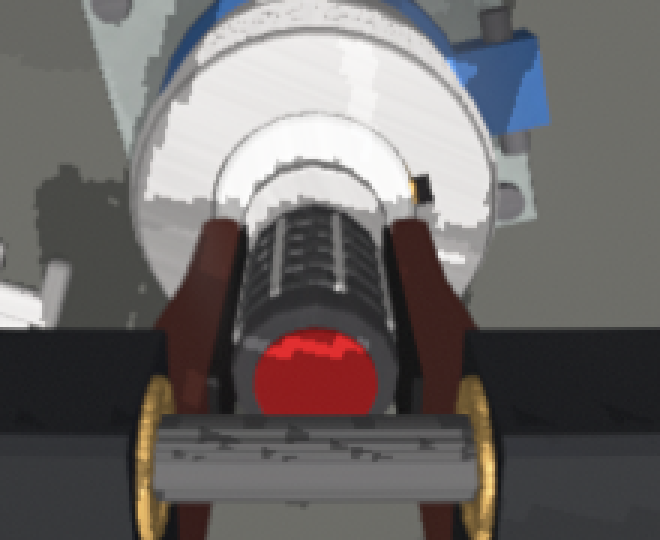

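The view is consistent with the thread being stalled on its crest, or with the puller tipped about the jaw axis. I'll back off upwards, watching the force, and measure the tilt in the hand.

```bash
cat >> h.py <<'E'
def tilt(a,s):
    P=cloud(a); q=s["ee_rot"]; Rt=R.from_quat([q[1],q[2],q[3],q[0]]).as_matrix()
    T=(P-s["ee_pos"])@Rt   # tool frame
    x,y,z=T.transpose(2,0,1)
    out=[]
    for lo,hi,name in((-.030,.009,"grip"),(.024,.029,"collarrim")):
        m=(abs(y)<.004)&(z>lo)&(z<hi)&(abs(x)<.03)
        if m.sum()>8:
            c=np.polyfit(z[m],x[m],1); out.append((name,int(m.sum()),"deg",np.degrees(np.arctan(c[0])).round(2),"x mid",(np.median(x[m])*1e3).round(2)))
    m=(abs(y)<.02)&(abs(x)<.02)&(z<-.028)&(z>-.04)
    out.append(("top z",(np.median(z[m])*1e3).round(2), (np.median(x[m])*1e3).round(2), (np.median(y[m])*1e3).round(2)))
    # red disc plane normal
    A=np.c_[x[m],y[m],np.ones(m.sum())]; out.append(("discslope deg",np.degrees(np.linalg.lstsq(A,z[m],rcond=None)[0][:2]).round(1)))
    return out
E
python3 - <<'E'
from h import *
import pickle
f0,m0=np.load("f0.npy"); xy=[.5468,-.0139]
for z in (.1665,.168,.170,.180):
    move_l([*xy,z],.02); f,m,s=ft(2); d=f-f0; print(round(s["time"],2),z,d.round(1),(m-m0).round(2),s["ee_pos"].round(4))
    if d[2]<-3: break
hold(.15); s=state(); a=get_image("wrist"); pickle.dump((a,s),open("w3.pkl","wb"))
print(tilt(a,s), s["finger_gap"])
b=get_image("scene"); pickle.dump((b,s),open("s3.pkl","wb"))
cv2.imwrite("pics/s3.png",cv2.resize(b["frame"][140:250,230:340],(660,660))[:600])
E
```

```text
17.0 0.1665 [ 0.1 -0.4  1.9] [ 0.03 -0.1   0.  ] [ 0.5463 -0.0139  0.1659]
17.28 0.168 [ 0.3  0.5 -0.2] [-0.03 -0.01 -0.02] [ 0.5466 -0.014   0.1676]
17.57 0.17 [0.1 0.4 0.5] [-0.05 -0.05 -0.03] [ 0.5468 -0.0139  0.1701]
18.25 0.18 [ 0.4 -0.3  0.2] [-0.03 -0.02  0.  ] [ 0.5468 -0.0139  0.1799]
[('grip', 451, 'deg', np.float64(1.42), 'x mid', np.float64(13.24)), ('collarrim', 146, 'deg', np.float64(51.71), 'x mid', np.float64(13.39)), ('top z', np.float64(-33.15), np.float64(4.79), np.float64(0.71)), ('discslope deg', array([1.7, 0.2]))] 0.027354610708017965
```

View pics/s3.png

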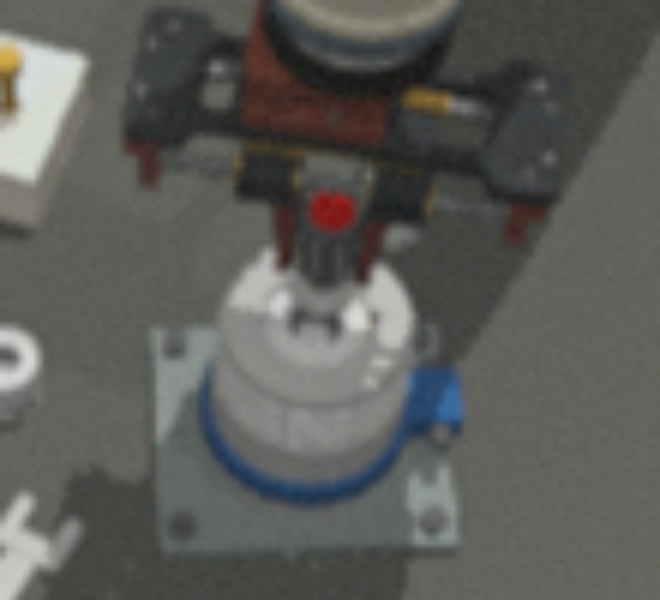

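Lifting was free, there is no slip (disc 33.15 mm above the TCP, 33 expected), and the tilt is within noise. I'll retry from the same starting angle, now re-centring on the side force as it turns.

```bash
cat > screw.py <<'E'
from h import *
f0,m0=np.load("f0.npy")
def descend(xy,z,zmin,yaw,lim=3.5):
    xy=np.array(xy,float)
    while z>zmin:
        z-=.0007; move_l([*xy,z],.012,Q(yaw)); f,m,s=ft(3); d=f-f0
        if np.linalg.norm(d)>1.5: print(round(s["time"],2),round(z,4),xy.round(4),(s["ee_pos"]*1e3).round(1),d.round(1),(m-m0).round(2))
        if d[2]>lim: break
        if np.linalg.norm(d[:2])>1: xy+=np.clip(d[:2]*.0001,-.0003,.0003)
    return xy,z
def screw(xy,z,yaw,maxdeg,step=10,mz=.25,zend=.1523):
    xy=np.array(xy,float); th=0; zf=None
    while th<maxdeg:
        th+=step; yaw-=np.radians(step); z-=.021*step/360
        move_l([*xy,z],.0025,Q(yaw)); f,m,s=ft(3); d=f-f0; dm=m-m0
        print(round(s["time"],2),th,round(s["joint_pos"][5],3),round(z,4),xy.round(4),(s["ee_pos"]*1e3).round(1),d.round(1),dm.round(2))
        if d[2]>9.5 or np.linalg.norm(d[:2])>10 or abs(dm[2])>mz: print("stop"); break
        if np.linalg.norm(d[:2])>1: xy+=np.clip(d[:2]*.00008,-.0004,.0004)
        if d[2]>6: z+=.0009
        elif d[2]>4: z+=.0005
        elif d[2]<-3: z-=.0006
        elif d[2]<1: z-=.0002
    np.save("pose.npy",[*xy,z,yaw]); return xy,z,yaw
E
python3 - <<'E'
from screw import *
yaw=-2.2689
move_l([.5470,-.0137,.180],.02,Q(yaw)) if 0 else movej(pose6([.5470,-.0137,.180],-2.53)[2])
s=state(); print(s["time"],s["joint_pos"][5])
move_l([.5470,-.0137,.1668],.05)
xy,z=descend([.5470,-.0137],.1668,.154,yaw)
screw(xy,z,yaw,70)
E
```

```text
19.15 -2.528242261859873
21.67 0.1619 [ 0.547  -0.0136] [546.8 -13.4 161.6] [-0.5  1.7  0.2] [0.44 0.08 0.01]
21.97 0.1612 [ 0.547  -0.0134] [546.7 -13.5 160.7] [ 0.   1.1 -1.3] [ 0.36  0.02 -0.  ]
22.27 0.1605 [ 0.547  -0.0133] [546.9 -13.3 160.3] [-0.6  1.2 -0.9] [0.31 0.02 0.01]
23.77 0.157 [ 0.5469 -0.0132] [547.1 -13.2 157.6] [-0.7 -0.9  4.6] [-0.01  0.23 -0.01]
24.16 10 -2.358 0.1564 [ 0.5469 -0.0132] [547.2 -13.3 156.8] [-0.1 -0.7  5.2] [-0.12 -0.02  0.01]
24.53 20 -2.185 0.1563 [ 0.5469 -0.0132] [547.1 -13.3 156.3] [-0.  -1.1  3.4] [-0.14 -0.14 -0.01]
24.93 30 -2.01 0.1557 [ 0.5469 -0.0133] [547.  -13.3 155.7] [ 0.3 -1.3  3.2] [-0.12 -0.14 -0.02]
25.33 40 -1.836 0.1552 [ 0.547  -0.0134] [547.1 -13.4 155.1] [ 1.3 -0.7  3. ] [-0.19 -0.29 -0.01]
25.73 50 -1.662 0.1546 [ 0.5471 -0.0134] [547.1 -13.4 154.5] [ 0.9 -1.   1.6] [-0.17 -0.34  0.04]
26.13 60 -1.487 0.154 [ 0.5471 -0.0135] [547.  -13.4 153.8] [ 0.8 -0.7  2.1] [-0.1  -0.23  0.02]
26.53 70 -1.313 0.1534 [ 0.5472 -0.0136] [547.1 -13.5 153.3] [ 0.7 -1.   1.4] [-0.13 -0.2   0.03]
```

It found the thread 5 mm up and is following the lead exactly. Now smaller steps to home.

```bash
python3 - <<'E'
from screw import *
p=np.load("pose.npy")
screw(p[:2],p[2],p[3],45,step=4,mz=.2)
E
```

```text
26.83 4 -1.242 0.1532 [ 0.5473 -0.0137] [547.2 -13.6 153.1] [ 0.1 -0.5  1.3] [-0.16 -0.08  0.01]
27.13 8 -1.172 0.1529 [ 0.5473 -0.0137] [547.2 -13.6 152.8] [ 0.2 -0.8  1.2] [-0.09 -0.12 -0.01]
27.43 12 -1.102 0.1527 [ 0.5473 -0.0137] [547.3 -13.5 152.8] [0.  0.4 1.9] [ 0.02 -0.07 -0.01]
27.73 16 -1.033 0.1525 [ 0.5473 -0.0137] [547.4 -13.5 152.7] [0.4 0.7 2.8] [ 0.13 -0.16 -0.01]
28.03 20 -0.963 0.1522 [ 0.5473 -0.0137] [547.5 -13.5 152.7] [1.1 1.4 4.7] [ 0.2  -0.34  0.01]
28.33 24 -0.893 0.1525 [ 0.5473 -0.0135] [547.7 -13.6 152.7] [2.5 0.7 3.3] [ 0.14 -0.72  0.01]
28.64 28 -0.823 0.1523 [ 0.5476 -0.0135] [548.  -13.6 152.7] [4.1 0.2 4.3] [ 0.02 -0.94  0.01]
28.98 32 -0.752 0.1525 [ 0.5479 -0.0135] [548.  -13.6 152.6] [3.9 0.2 4.2] [-0.17 -1.07  0.14]
29.32 36 -0.682 0.1528 [ 0.5482 -0.0135] [548.  -13.6 152.6] [ 1.7 -0.1  2.3] [-0.41 -0.77  0.3 ]
stop
```

Collar home at z 152.7 mm, with the torque rising over the last 8°, so it is snug. Now draw it up slowly, following side forces.

```bash
python3 - <<'E'
from screw import *
import pickle
p=np.load("pose.npy"); xy=p[:2].copy(); z=p[2]
while z<.2145:
    st=.0015 if z<.176 else .004
    z+=st; move_l([*xy,z],.012 if z<.18 else .03); f,m,s=ft(2); d=f-f0
    print(round(s["time"],2),round(z,4),xy.round(4),(s["ee_pos"]*1e3).round(1),d.round(1),(m-m0).round(2),round(s["finger_gap"],4))
    if d[2]<-28 or np.linalg.norm(d[:2])>14: print("stop");break
    if np.linalg.norm(d[:2])>1: xy+=np.clip(d[:2]*.00006,-.0003,.0003)
np.save("pose.npy",[*xy,z,p[3]])
b=get_image("scene"); pickle.dump(b,open("s4.pkl","wb"))
cv2.imwrite("pics/s4.png",cv2.resize(b["frame"][120:240,220:340],(600,600)))
E
```

```text
29.62 0.1543 [ 0.5482 -0.0135] [547.7 -13.7 152.8] [ 3.7 -2.4 -6.5] [-0.56 -1.03  0.17] 0.0275
29.93 0.1558 [ 0.5484 -0.0136] [547.6 -13.7 154.1] [  2.8  -2.  -12.9] [-0.62 -0.8   0.01] 0.0277
30.24 0.1573 [ 0.5486 -0.0137] [547.8 -13.8 156.7] [ -0.4  -2.2 -13.6] [-0.61 -0.11  0.04] 0.0281
30.55 0.1588 [ 0.5486 -0.0138] [548.  -13.8 158.6] [ -2.9  -1.9 -13.5] [-0.59  0.39  0.06] 0.0275
30.86 0.1603 [ 0.5484 -0.014 ] [548.  -13.9 160.2] [ -1.9  -1.9 -14.3] [-0.54  0.52  0.1 ] 0.0276
31.17 0.1618 [ 0.5483 -0.0141] [548.1 -14.  161.9] [ -3.4  -0.9 -13.5] [-0.44  0.64  0.1 ] 0.0277
31.48 0.1633 [ 0.5481 -0.0141] [548.1 -14.1 163.5] [ -3.1  -1.6 -13.6] [-0.39  0.56  0.11] 0.0274
31.78 0.1648 [ 0.5479 -0.0142] [548.  -14.2 165.2] [ -2.8  -1.2 -13. ] [-0.37  0.44  0.03] 0.0277
32.09 0.1663 [ 0.5477 -0.0143] [548.  -14.3 166.8] [ -1.4  -0.6 -12.2] [-0.28  0.23  0.06] 0.0278
32.4 0.1678 [ 0.5476 -0.0143] [547.9 -14.3 168.3] [ -0.1  -1.1 -11.4] [-0.21  0.04  0.03] 0.0278
32.71 0.1693 [ 0.5476 -0.0144] [547.9 -14.4 169.7] [  0.4  -0.5 -10.1] [-0.17 -0.11  0.05] 0.0275
33.02 0.1708 [ 0.5476 -0.0
[... 699 characters left out ...]
0.  -2.6] [-0.01 -0.25 -0.01] 0.0277
35.52 0.1928 [ 0.5478 -0.0146] [547.8 -14.6 193.1] [ 1.  -0.  -2.2] [-0.04 -0.22  0.  ] 0.0276
35.83 0.1968 [ 0.5478 -0.0146] [547.8 -14.6 197.1] [ 0.4 -0.5 -3.2] [-0.08 -0.17  0.01] 0.0276
36.15 0.2008 [ 0.5478 -0.0146] [547.7 -14.6 201. ] [ 0.2 -0.8 -3.6] [-0.14 -0.02  0.02] 0.0274
36.47 0.2048 [ 0.5478 -0.0146] [547.9 -14.6 205.1] [ 0.2 -0.1 -3.8] [-0.07 -0.03 -0.02] 0.0275
36.78 0.2088 [ 0.5478 -0.0146] [547.9 -14.6 209. ] [ 0.2 -0.9 -2.9] [-0.11 -0.04  0.  ] 0.0277
37.1 0.2128 [ 0.5478 -0.0146] [547.9 -14.6 213. ] [ 0.  -0.9 -3.4] [-0.07 -0.   -0.03] 0.0278
37.42 0.2168 [ 0.5478 -0.0146] [547.9 -14.6 217. ] [-0.  -0.5 -3.1] [-0.07 -0.03  0.01] 0.0274
```

View pics/s4.png

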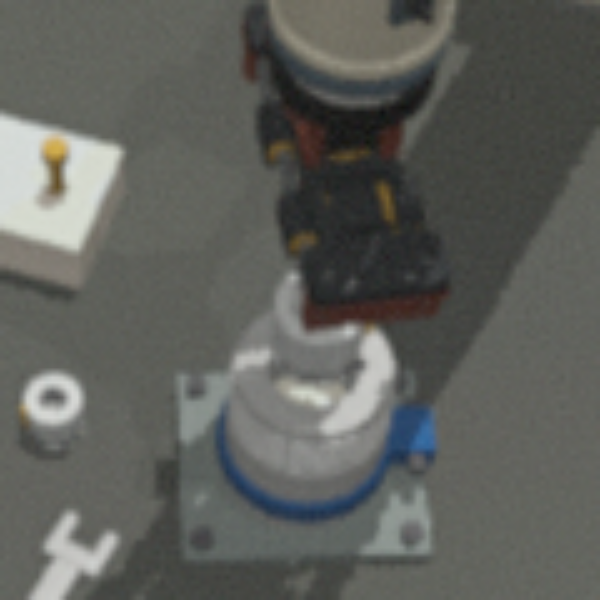

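The plug is fully out of the bore (drag about 13.5 N, then weight only). Carry it to the free end of the tray.

```bash
python3 - <<'E'
from screw import *
p=np.load("pose.npy")
move_l([*p[:2],.24],.1); hold(.2); s=state(); print(tilt(get_image("wrist"),s))
T=[.523,.278]
b=pose6([*T,.24],-.7); movej(b[2]); q=Q(b[1])
move_l([*T,.10],.12,q); hold(.3); s=state(); print(s["time"],s["ee_pos"])
print(tilt(get_image("wrist"),s)); g0,n0,s=ft(8,.03); print((g0-f0).round(1))
z=.10 ; move_l([*T,.089],.04); z=.089
while z>.074:
    z-=.0008; move_l([*T,z],.01); f,m,s=ft(3); d=f-g0
    print(round(s["time"],2),round(z,4),(s["ee_pos"]*1e3).round(1),d.round(1),(m-n0).round(2))
    if d[2]>2: break
np.save("pose.npy",[*T,z,b[1]])
b=get_image("scene")
cv2.imwrite("pics/s5.png",cv2.resize(b["frame"][170:300,320:450],(600,600)))
E
```

```text
[('grip', 455, 'deg', np.float64(1.46), 'x mid', np.float64(14.18)), ('collarrim', 154, 'deg', np.float64(55.96), 'x mid', np.float64(13.89)), ('top z', np.float64(-33.12), np.float64(5.75), np.float64(-0.11)), ('discslope deg', array([ 0.7, -0.1]))]
40.8417 [0.52315423 0.27809224 0.10043742]
[('grip', 453, 'deg', np.float64(1.31), 'x mid', np.float64(13.93)), ('collarrim', 163, 'deg', np.float64(47.07), 'x mid', np.float64(13.75)), ('top z', np.float64(-33.06), np.float64(5.47), np.float64(0.39)), ('discslope deg', array([0.8, 0.3]))]
[ 0.  -0.4 -3.4]
41.88 0.0882 [523.1 278.   88.4] [ 0.2 -0.   0.3] [ 0.02 -0.    0.01]
42.18 0.0874 [523.  278.   87.4] [ 0.1 -0.1 -0.4] [-0.01 -0.02 -0.02]
42.48 0.0866 [523.  278.   86.5] [-0.1 -0.5  0.4] [ 0.04  0.   -0.03]
42.78 0.0858 [523.  278.   85.7] [-0.4  0.3  0.3] [-0.01  0.01 -0.04]
43.08 0.085 [523.  278.   84.9] [-0.1  0.6  0.6] [0.02 0.02 0.01]
43.38 0.0842 [523.  278.   84.2] [-0.  -0.1 -0.1] [-0.02  0.01 -0.04]
43.68 0.0834 [523.  278.   83.4] [-0.1  0.6 -0.4] [ 0.    0.01 -0.01]
43.98 0.0826 [523.  278.   82.6] [ 0.3 -0.2  0.3] [ 0.    0.01 -0.03]
44.28 0.0818 [523.1 278.1  81.9] [ 0.8 -0.3  0.9] [ 0.03 -0.04  0.02]
44.58 0.081 [523.1 278.1  81.8] [-1.8 -0.5  6.6] [-0.15  0.41 -0.04]
```

View pics/s5.png

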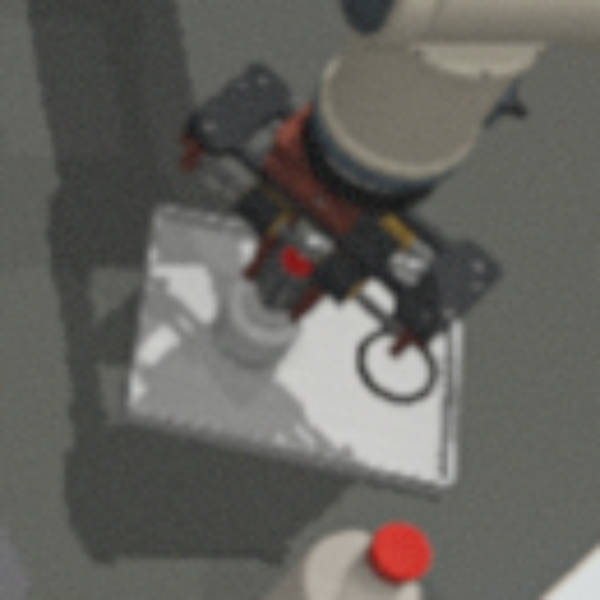

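Touchdown came at 81.8 mm (81.5 expected), with the plug upright inside the tray and clear of the ring. Release it and retreat.

```bash
python3 - <<'E'
from screw import *
p=np.load("pose.npy")
move_l([*p[:2],.0815],.01); f,m,s=ft(3); print((f-f0).round(1))
gripper_open(); hold(.2); s=state(); print(s["time"],s["finger_gap"],s["ft_force"].round(1))
move_l([*p[:2],.22],.12); hold(.5); s=state(); print(s["time"],s["ft_force"].round(1))
a=get_image("wrist"); b=get_image("scene")
P=cloud(a); hsv=cv2.cvtColor(a["frame"],cv2.COLOR_BGR2HSV)
red=((hsv[...,0]<8)|(hsv[...,0]>172))&(hsv[...,1]>140)&(hsv[...,2]>90)&(np.hypot(P[...,0]-.523,P[...,1]-.278)<.05)
q=P[red]; A=np.c_[q[:,:2]-q[:,:2].mean(0),np.ones(len(q))]; print("disc",len(q),np.median(q,0),"tilt deg",np.degrees(np.linalg.lstsq(A,q[:,2],rcond=None)[0][:2]))
cv2.imwrite("pics/f.png",np.hstack([cv2.resize(b["frame"][120:310,200:450],(400,304)),cv2.resize(a["frame"],(400,304))]))
E
```

```text
[-2.3 -0.3  3.6]
46.1667 0.08753663885781426 [-0.2 -0.   0.3]
47.9667 [ 0.1 -0.2  0.7]
disc 335 [0.52121812 0.2793953  0.11514729] tilt deg [ 0.16189458 -0.4573982 ]
```

View pics/f.png

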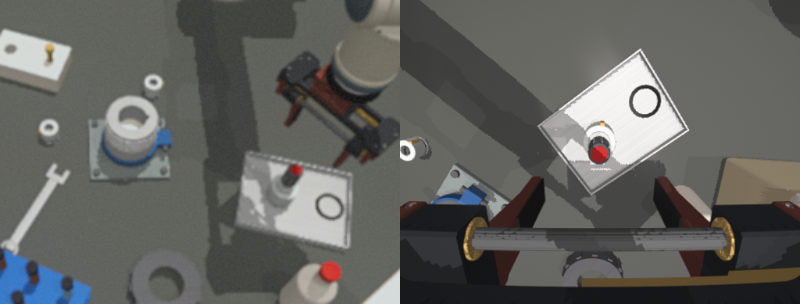

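The plug stands upright in the tray with the puller screwed in: disc at (292,170) left and (598,154) right, level within 0.5° at a height of 115 mm, as expected. The cell bore is empty, and the bystanders in view stand where they were.

```bash
python3 -c "
from bench import *
job_done()"
```

```text
the job is handed in; nothing more can be done
```

The plug is standing upright in the tray with the puller still screwed in. The job was handed in at about 48 s on the robot's clock, with the gripper open and well clear.

- **Screwing in:** The first attempt stalled off-centre, with about 10 N down and 9 N sideways. I stopped, backed off (the lift was free, so no thread had caught) and re-centred on the side force. On the second try the thread met about 5 mm up. It followed the 21 mm lead until the collar sat down, and I stopped when the torque reached 0.3 N m. The highest downward force I measured was 10 N, under the 15 N limit.
- **Drawing and setting down:** The drag peaked at about 14 N and fell to the weight alone after roughly 20 mm. The plug touched down in the tray with about 7 N at most.
- **Last checks:** The puller's red disc is level within 0.5° and 115 mm above the table, which is what plug plus puller should give. The bore is empty, and the objects in the last pictures look unmoved.
- **Not fully checked:** The jar and beaker were not in those last views. The in-hand tilt readings disagreed with each other (about 1.4° one way from the grip, 0.7–1.7° the other way from the disc), so I treated them as camera noise. No verdict was reported at hand-in.

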